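Pull the output tube from an amplifier's RF deck

TASK

The output tube of this amplifier has to come out, and the parts come off in the reverse order of assembly. Take the guard cap off the chimney, then draw the white ceramic chimney straight off without knocking the tube inside it, and stand both on the dark bench mat, the same way up as they are now; then draw the tube straight out of its socket and stand it upright in the empty open carton. The ceramic is fragile, so put chimney and tube down gently rather than dropping them, and leave the other things on the bench where they are.

Things in the scene. Friction and masses are not known exactly. Their poses are not given: they have to be found in the camera images.
- deck: Aluminium RF deck, fixed on a cradle; its sloping top face (190 x 210 mm) leans 25 degrees towards the robot's side. Origin: on that face, on the tube socket's axis, 100 mm above the bench. Its z is the axis of socket, tube, chimney and cap, square to the face, 25 degrees from vertical; x points up the slope, away from the robot; y is level. Face: x -70 to +120, y -105 to +105 mm
- socket (a point): Tube socket of the deck: centre of the collar's top, 9 mm above the deck face on the axis. Collar outer radius 21 mm, bore radius 17 mm, bore 21 mm deep. Round the collar lies a flange of radius 36 mm, 3 mm high, on which the chimney stands
- coil (a point): On the deck face: middle of the row of fixed parts up the slope from the tube (copper coil and variable capacitor), which fills deck x +54 to +112 mm and reaches 70 mm off the face. A 66 mm choke rod stands at deck y -90 mm, a disc capacitor with a bent-back strap (66 mm) at y +88 mm. Nothing else stands within 70 mm of the tube's axis, apart from the row
- cap: Perforated aluminium guard cap, a round cup open below, outer diameter 63 mm, 30 mm high; origin at the centre of its open underside, z along its axis towards the closed top. At first it sits loosely on the chimney (origin at deck z = 57 mm), its skirt reaching 8 mm down over it with 2 mm to spare all round, seated on an inner ledge
- chimney: White ceramic chimney, a plain tube open at both ends, outer diameter 55 mm, inner 48 mm, 62 mm high; origin at the centre of its lower end, z along its axis upwards. At first it stands loosely on the flange round the socket collar (origin at z = 3 mm of the deck), hiding the tube, with about 3 mm to spare all round the tube's cooler
- tube: Ceramic power tube, 66 mm high; origin at the centre of its foot, z along its axis upwards. Base of diameter 30 mm, 0 to 16 mm up; screen ring of 39 mm at 17 to 20 mm; white neck of 29 mm; top stud of 12 mm from 60 to 66 mm. At first it stands loosely in the socket, its ring on the collar (origin at deck z = -8 mm), its lowest 17 mm in the bore, 1.5 mm to spare all round
- cooler (a point): Middle of the tube's finned metal cooler, where it is held: diameter 41 mm, 24 mm high (36 to 60 mm above the foot); this point is 48 mm above the foot on the tube's axis
- mat: Dark rubber bench mat lying flat, fixed, 280 mm (its x) by 180 mm (its y), 3 mm thick; origin at the centre of its underside on the bench
- carton: Open cardboard carton, empty, fixed, 72 mm square outside, 64 mm square inside, walls 34 mm high, floor 4 mm thick; origin at the centre of its underside on the bench
- spare: Bystander: closed cardboard box 75 x 75 x 95 mm high, loose; origin at the centre of its underside
- screwdriver: Bystander: screwdriver 190 mm long lying on the bench, loose; its x axis runs from handle to blade
- paddle: Bystander: Morse paddle with a steel base 85 x 75 mm, about 41 mm high, two black finger pieces towards its -x, loose; origin at the centre of its underside
Not all that is in view belongs to the job. Leave any purple look-alike of the cap alone.

How it is judged (in metres and radians):
On the way, in this order (a step that is already met when the one before it is completed fails the run):
1. the cap is off and at least 100 mm away, with chimney and tube still in place (distance between cap and chimney above 0.1 m and distance between chimney and deck below 0.012 m and distance between tube and deck below 0.016 m), for 0.2 s.
2. the chimney is off and at least 100 mm away, with the tube still seated in the socket (distance between chimney and deck above 0.1 m and z of tube in the frame of deck below -0.002 m and distance between tube and deck below 0.016 m and angle between the z axis of tube and the z axis of deck, either way round below 0.2 rad), for 0.2 s.
3. the tube is out of the socket, with cap and chimney standing on the mat (distance between tube and deck above 0.06 m and z of each of cap, chimney in the frame of mat below 0.008 m), for 0.2 s.
At the end, for the whole second after the job is handed in: Cap (open side down) and chimney both stand flat on the mat (centres at least 10 mm inside its edges, within 5 mm of its surface and 7 degrees of upright), the tube stands on the carton's floor on its foot, within 7 degrees of upright, and all three are at rest (x of cap in the frame of mat between -0.13 and 0.13 m and y of cap in the frame of mat between -0.08 and 0.08 m and z of each of cap, chimney in the frame of mat below 0.008 m and angle between each of cap, chimney, tube's own z axis and vertical below 0.12 rad and x of chimney in the frame of mat between -0.13 and 0.13 m and y of chimney in the frame of mat between -0.08 and 0.08 m and horizontal distance between tube and carton below 0.03 m and z of tube in the frame of carton below 0.01 m and linear speed of each of cap, chimney, tube below 0.02 m/s); the robot touches nothing.
It fails at once if the chimney is knocked against the tube (over 15 N) (contact force between chimney and tube above 15 N).
It fails at once if the tube is wrenched in its socket (over 30 N) instead of drawn straight out (contact force between tube and deck above 30 N).
It fails at once if the chimney is dropped (falls free, faster than 0.5 m/s) (linear speed of chimney above 0.5 m/s and contact force between the fingers and chimney below 0.05 N).
It fails at once if the tube is dropped (falls free, faster than 0.5 m/s) (linear speed of tube above 0.5 m/s and contact force between the fingers and tube below 0.05 N).
It fails at once if the closed box, the screwdriver or the paddle is moved by more than 15 mm (distance of any of spare, screwdriver, paddle from where it was at the start of the episode above 0.015 m).
It also fails if it takes over 72 s, if anything falls off the work surface, if the arm or the gripper's body presses on something with over 40 N, if the wrist force passes 120 N, or if a joint passes its speed limit or range.

ROBOT

A 6-joint arm with a two-finger parallel gripper is mounted at the origin on the work surface. World frame = base frame: x ahead of the robot, y to its left, z up, the work surface at z = 0. Lengths are in m, angles in degrees, forces in N, time in s.
With the tool pointing down it reaches from about 0.35 to 0.875 m from the base axis. Payload 4.2 kg.
Tool frame: the origin (TCP) lies between the finger pads; the fingertips stand 19 mm ahead of it and the grasp point (between the pads) is the TCP; z points along the fingers, y is the line along which they close (so a half turn about z gives the same grasp; the last joint's range is limited). The gripper opens to 87 mm and grips with 3 to 60 N. Pads are 19 mm wide; open, the fingers measure 117 mm over their backs; the gripper's body (75 mm by 190 mm) begins 51 mm behind the grasp point.
Start: joints at [90.848, 22.042, 0.453, 0, -68.411, -14.817], TCP at [0.151, 0.607, 0.242] pointing down, gripper open.
Joint ranges: [-179.83, 179.83], [-69.29, 118.12], [-61.27, 80.66], [-181.25, 117.63], [-171.15, -9.14], [-177.46, 177.46]. Speed limits (degrees/s): [159.86, 159.86, 180, 180, 180, 180].

INTERFACE

Orientations are given as a 3x3 rotation matrix whose columns are the frame's x, y, z axes.
In Python, from station import r gives the robot as it stands.
- The arm moves only by the tool drive_tool, never from a script. Its argument "steps" is one flat list of numbers, 7 for each row, row after row: the turn, a rotation vector about the tool's x, y, z in rad, then the shift along the tool's x, y, z in m, then the opening, from 0 (shut) to 1 (fully open). A call has 1 to 10 rows; each row shifts and turns the commanded pose from where the row before left it, along the tool's axes as they then stand; what a row does not reach is not made up. A row lasts 1/12 s, in which the tool goes at most 41.7 mm and 7.16 degrees, less where a joint would pass 70% of its speed; a pose out of reach is approached as far as the arm can. A call is refused whole if a number of a shift passes 0.0417 or a number of a turn 0.125, either way. A call with a gripper value outside its range is refused whole. The fingers move at their own pace and stop on an object; the grip force is fixed at half the most. Time passes only in rows, so rows that do not move let the fingers close. It gives the time, the measured TCP pose, the force, the opening and the grip force at its end, in the units of the state.
- r.sense(): the state, without advancing time (a new reading comes with each control period).
- r.capture(name): name is "side" or "top"; returns the picture (420x560x3 uint8, blue, green, red); there is no depth.
- r.camera_params(name): a dict with "camera_matrix" (3x3 intrinsics, pixels), "extrinsics" (4x4, takes a point from world to camera coordinates). Camera axes: x right, y down, z forward; pixel columns grow to the right and rows downward; lengths in m; the calibration is good to about 2 mm. A picture is of the moment at which its call begins. camera_params takes no time and is no camera call.
- r.finish_job(): hands the job in; it is judged then, once.
The state is a dict: "time_s": time; "joints": joint angles; "joint_velocities": joint speeds; "effort": joint torques, N m; "tcp_pos": TCP position; "ee_rot": TCP orientation; "wrist_force": force on the tool from outside, world axes, zero at the start; "moment": the same for the moment, N m; "gripper_width": opening from 0.0 (shut) to 1.0 (fully open); "gripper_force": force on a finger pad.
Only numpy, scipy, OpenCV 4.12 (cv2) and the standard library are available. Lean on these libraries where they do the work, as an engineer would, in place of code of your own. Each camera call takes 0.05 s, during which the arm holds its last target. There are 200 camera calls.

## Working session

There is one attempt and no reset: what is moved stays moved. The work goes in short steps, Python scripts to look and compute and a tool call to move; the robot and the scene stay as the last step left them, time stands still between calls to the robot, and variables do not carry over. Pictures are saved under pics/ and viewed, at most 10 in all, crops included, and the job is handed in when it is done.

Besides the shell and the picture viewer there is one more tool, called after "Emit:" by a JSON object that holds its "name" and its "arguments". drive_tool: Moves the arm, as the interface text tells. Its arguments: {"type":"object","properties":{"steps":{"type":"array"}},"required":["steps"]}

```bash
mkdir -p pics; python3 - <<'E'
from station import r
import cv2,numpy as np
for n in("side","top"):
    cv2.imwrite(f"pics/{n}0.png",r.capture(n)); p=r.camera_params(n); print(n,np.round(p["camera_matrix"],1).tolist(),np.round(p["extrinsics"],3).tolist())
s=r.sense(); print(s["time_s"],np.round(s["tcp_pos"],4),np.round(s["ee_rot"],3).tolist())
E
```

```text
side [[481.5, 0.0, 275.4], [0.0, 481.5, 206.0], [0.0, 0.0, 1.0]] [[0.782, -0.623, -0.01, -0.438], [-0.337, -0.41, -0.847, 0.296], [0.524, 0.666, -0.531, 0.985], [0.0, 0.0, 0.0, 1.0]]
top [[494.1, 0.0, 279.2], [0.0, 494.1, 210.2], [0.0, 0.0, 1.0]] [[0.026, -1.0, 0.013, -0.009], [-0.995, -0.027, -0.092, 0.59], [0.092, -0.011, -0.996, 1.168], [0.0, 0.0, 0.0, 1.0]]
0.1 [0.1507 0.6061 0.2406] [[0.97, -0.242, -0.0], [-0.242, -0.97, -0.002], [0.0, 0.002, -1.0]]
```

View pics/side0.png

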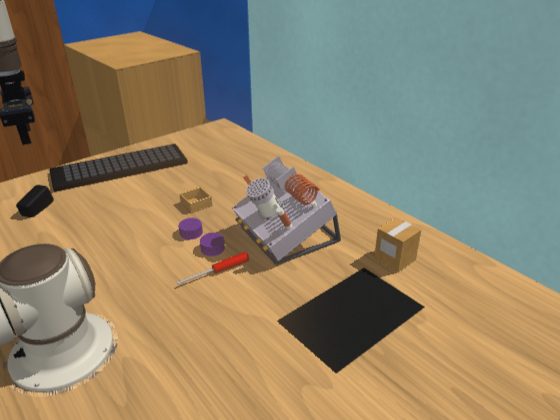

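View pics/top0.png

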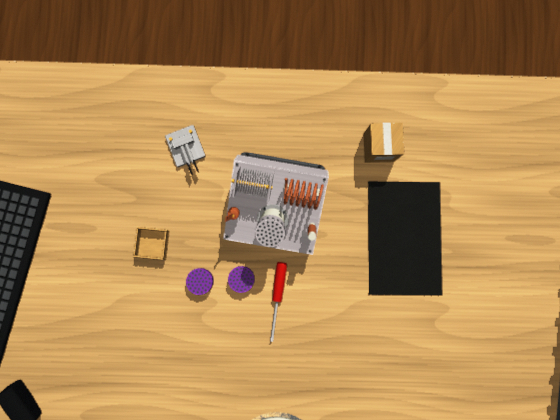

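The side picture shows the capped chimney near (262,195), the carton (196,201), the mat (352,315) and the screwdriver (215,268). In the top picture the cap is near (270,230), the carton (152,244), the mat (405,238), the box (386,140), the paddle (186,148) and two purple decoys near (200,282) and (241,279).

```bash
cat > h.py <<'E'
from station import r
import cv2,numpy as np
def ray(n,u,v):
    p=r.camera_params(n); K=np.array(p["camera_matrix"]); T=np.array(p["extrinsics"]); R=T[:3,:3]
    return -R.T@T[:3,3], R.T@np.linalg.solve(K,[u,v,1])
def onz(n,u,v,z):
    c,d=ray(n,u,v); return c+d*(z-c[2])/d[2]
def proj(n,P):
    p=r.camera_params(n); T=np.array(p["extrinsics"]); q=T[:3,:3]@P+T[:3,3]; q=np.array(p["camera_matrix"])@q; return q[:2]/q[2]
def two(a,b):
    (c1,d1),(c2,d2)=ray("top",*a),ray("side",*b)
    A=np.stack([d1,-d2],1); t=np.linalg.lstsq(A,c2-c1,rcond=None)[0]
    p,q=c1+t[0]*d1,c2+t[1]*d2; return (p+q)/2,np.linalg.norm(p-q)
E
python3 - <<'E'
from h import *
t=cv2.imread("pics/top0.png"); s=cv2.imread("pics/side0.png")
a=cv2.resize(t[145:265,215:335],(480,480),interpolation=cv2.INTER_CUBIC)
b=cv2.resize(s[150:270,225:345],None,fx=2.66,fy=4,interpolation=cv2.INTER_CUBIC)[:480]
cv2.imwrite("pics/z0.png",np.hstack([a,b]))
m=(t.max(2)<40).astype(np.uint8)
m[:100]=0; m[:,:340]=0
m[:,460:]=0
c=max(cv2.findContours(m,0,2)[0],key=cv2.contourArea); rr=cv2.minAreaRect(c); print("mat",rr,onz("top",*rr[0],0.003), [np.round(onz("top",*p,.003)[:2],3) for p in cv2.boxPoints(rr)])
for k,(u,v) in dict(carton=(151.5,241),cap=(270,230)).items(): print(k,onz("top",u,v,.034),onz("top",u,v,.179))
# deck plate corners guess in top
E
```

```text
mat ((404.1863708496094, 237.99830627441406), (112.64989471435547, 71.36978912353516), 89.4791488647461) [ 0.53198427 -0.30269666  0.003     ] [array([ 0.669, -0.212]), array([ 0.675, -0.39 ]), array([ 0.398, -0.392]), array([ 0.392, -0.217])]
carton [0.50756262 0.30948648 0.034     ] [0.50415603 0.27401382 0.179     ]
cap [0.54128665 0.02800166 0.034     ] [0.53374658 0.02702994 0.179     ]
```

View pics/z0.png

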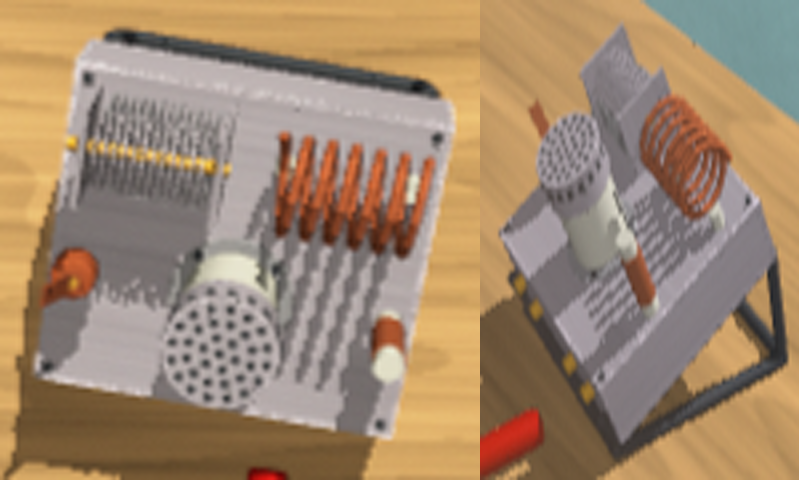

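The crop shows the cap's disc centre at about top (270.5,230.7) / side (258.8,187.5). The deck's face corners in the top view are at (224.5,239.5), (312.5,254.2), (328.7,171), (237,155).

```bash
python3 - <<'E'
from h import *
print(two((270.5,230.7),(258.8,187.5)))
fl=onz("top",224.5,239.5,.0704); fr=onz("top",312.5,254.2,.0704); br=onz("top",328.7,171,.1507); bl=onz("top",237,156,.1507)
for a,b in((fl,fr),(bl,br)): d=a-b; print(np.linalg.norm(d),np.degrees(np.arctan2(-d[0],d[1])))
for a,b in((bl,fl),(br,fr)): d=a-b; print(np.linalg.norm(d),np.degrees(np.arctan2(d[1],d[0])))
y=(fl-fr)[:2]+(bl-br)[:2]; yaw=np.arctan2(-y[0],y[1]); print("yaw",np.degrees(yaw))
c,s=np.cos(np.radians(25)),np.sin(np.radians(25))
h=np.array([np.cos(yaw),np.sin(yaw),0]); zh=np.array([0,0,1])
ax=-h*s+zh*c; xx=h*c+zh*s
top=onz("top",270.5,230.7,.1+.087*c); O=top-.087*ax
print("O from cap",O,"O from corners",(fl+fr)/2+.07*xx,(bl+br)/2-.12*xx)
print("ax",ax,"xx",xx, proj("side",top))
# carton by saturation mask
t=cv2.imread("pics/top0.png")
cv2.imwrite("pics/c0.png",cv2.resize(t[220:270,120:185],None,fx=8,fy=8,interpolation=cv2.INTER_CUBIC))
hsv=cv2.cvtColor(t,cv2.COLOR_BGR2HSV)
for lo,hi in(((0,180,100),(6,255,255)),((125,80,40),(160,255,255))):
    m=cv2.inRange(hsv,lo,hi)
    for k in cv2.findContours(m,0,2)[0]:
        if cv2.contourArea(k)>60: q=cv2.minAreaRect(k);print(q,onz("top",*q[0],.015))
E
```

```text
(array([0.53168055, 0.0263946 , 0.17835729]), np.float64(0.0015907194337287658))
0.20647284346454453 -7.960284126123607
0.20319851604744965 -7.784500403037738
0.1996816028962876 -8.992955600034882
0.20022534222902524 -7.966428999872697
yaw -7.873094747073114
O from cap [0.56873215 0.02090355 0.1       ] O from corners [0.56314715 0.02147812 0.09998328] [0.57368407 0.01806667 0.09998581]
ax [-0.41863462  0.05789     0.90630779] xx [ 0.89776484 -0.1241455   0.42261826] [259.43184294 187.29219346]
((279.1099853515625, 281.7299499511719), (10.323759078979492, 39.59798049926758), 8.130102157592773) [0.41811394 0.00272868 0.015     ]
((199.0, 281.0), (26.0, 26.0), 90.0) [0.41499229 0.1954915  0.015     ]
((240.5, 279.0), (26.0, 25.0), 90.0) [0.4222845  0.09591745 0.015     ]
```

View pics/c0.png

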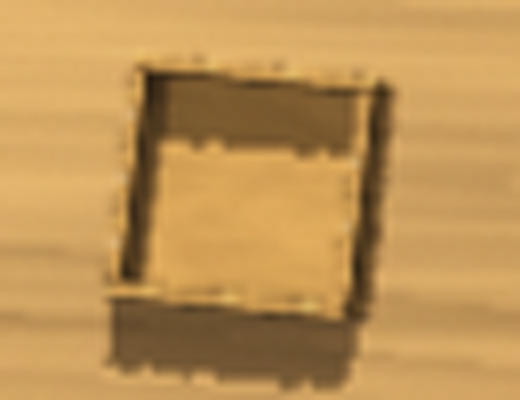

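The carton crop shows its rim corners at about (138,70), (375,85), (350,315), (113,292) in the crop, so its centre is at pixel (150.5,243.8). I now have enough to move.

```bash
cat >> h.py <<'E'
from scipy.spatial.transform import Rotation as Ro
O=np.array([.5686,.0205,.1]); yaw=np.radians(-8)
h_=np.array([np.cos(yaw),np.sin(yaw),0]); yd=np.array([-np.sin(yaw),np.cos(yaw),0])
s25,c25=np.sin(np.radians(25)),np.cos(np.radians(25))
ax=np.array([0,0,c25])-h_*s25
RT=np.stack([np.cross(-yd,-ax),-yd,-ax],1)   # tilted tool
RD=np.stack([h_,-yd,[0,0,-1]],1)              # tool down
CAR=onz("top",150.5,243.8,.034); MAT=np.array([.532,-.302,.003])
def plan(p1,R1):
    s=r.sense(); p0=np.array(s["tcp_pos"]); R0=np.array(s["ee_rot"])
    print("turn",np.round(Ro.from_matrix(R0.T@R1).as_rotvec(),4),"shift before",np.round(R0.T@(p1-p0),4),"after",np.round(R1.T@(p1-p0),4))
def deck():
    s=r.sense(); d=np.array(s["tcp_pos"])-O; print("deck pos",np.round([d@(RT[:,0]),d@yd,d@ax],4),"F tool",np.round(RT.T@np.array(s["wrist_force"]),2),s["gripper_width"],s["gripper_force"],s["time_s"])
E
python3 -c "
from h import *
print(CAR);plan(O+.17*ax,RT)"
```

```text
[0.50084851 0.31152882 0.034     ]
turn [ 0.0247  0.4359 -0.1022] shift before [ 0.4755  0.4748 -0.0125] after [0.3895 0.5217 0.1667]
```

Emit:
{"name": "drive_tool", "arguments": {"steps": [0,0,0,0.027,0.027,0,1,0,0,0,0.027,0.027,0,1,0,0,0,0.027,0.027,0,1,0,0,0,0.027,0.027,0,1,0,0,0,0.027,0.027,0,1,0,0,0,0.027,0.027,0,1,0,0,0,0.027,0.027,0,1,0,0,0,0.027,0.027,0,1,0,0,0,0.027,0.027,0,1,0,0,0,0.027,0.027,0,1]}}

```text
time_s: 0.93
tcp_pos: [0.348, 0.2774, 0.2414]
ee_rot: [[0.971, -0.241, -0.0], [-0.241, -0.971, -0.0], [-0.0, 0.0, -1.0]]
wrist_force: [1.6, 0.8, 0.1]
gripper_width: 0.999
gripper_force: 0.0
```

Emit:
{"name": "drive_tool", "arguments": {"steps": [0,0,0,0.027,0.027,0,1,0,0,0,0.027,0.027,0,1,0,0,0,0.027,0.027,0,1,0,0,0,0.027,0.027,0,1,0,0,0,0.027,0.027,0,1,0.006,0.109,-0.026,0,0,0,1,0.006,0.109,-0.026,0,0,0,1,0.006,0.109,-0.026,0,0,0,1,0.006,0.109,-0.026,0,0,0,1,0,0,0,0,0,0,1]}}

```text
time_s: 1.77
tcp_pos: [0.4413, 0.1095, 0.2368]
ee_rot: [[0.906, -0.141, 0.4], [-0.124, -0.99, -0.067], [0.405, 0.011, -0.914]]
wrist_force: [-1.0, -2.9, -2.0]
gripper_width: 0.996
gripper_force: 0.0
```

```bash
python3 -c "
from h import *
plan(O+.14*ax,RT);deck()"
```

```text
turn [0.0111 0.0192 0.0029] shift before [0.0682 0.0701 0.0419] after [0.0676 0.0704 0.0424]
deck pos [-0.0676  0.0704  0.1824] F tool [-1.35  3.02  1.55] 0.9957940184290164 0.0 1.7667
```

Emit:
{"name": "drive_tool", "arguments": {"steps": [0.011,0.019,0.003,0,0,0,1,0,0,0,0.0225,0.0235,0,1,0,0,0,0.0225,0.0235,0,1,0,0,0,0.0225,0.0235,0,1,0,0,0,0,0,0.021,1,0,0,0,0,0,0.021,1,0,0,0,0,0,0,1,0,0,0,0,0,0,1]}}

```text
time_s: 2.43
tcp_pos: [0.5152, 0.0331, 0.2312]
ee_rot: [[0.896, -0.144, 0.421], [-0.134, -0.99, -0.052], [0.424, -0.01, -0.906]]
wrist_force: [0.4, -0.2, 0.8]
gripper_width: 1.004
gripper_force: 0.0
```

```bash
python3 -c "
from h import *
plan(O+.079*ax,RT);deck()
for n in('top','side'): cv2.imwrite(f'pics/{n}1.png',r.capture(n))
t=cv2.imread('pics/top1.png'); s=cv2.imread('pics/side1.png')
a=cv2.resize(t[165:265,215:315],(400,400),interpolation=2);b=cv2.resize(s[140:240,210:310],(400,400),interpolation=2);cv2.imwrite('pics/z1.png',np.hstack([a,b]))"
```

```text
turn [-0.0068 -0.0013 -0.0083] shift before [-0.006   0.0055  0.0629] after [-0.006  0.005  0.063]
deck pos [0.006 0.005 0.142] F tool [ 0.72  0.15 -0.55] 1.0037244274266877 0.0 2.4333
```

View pics/z1.png

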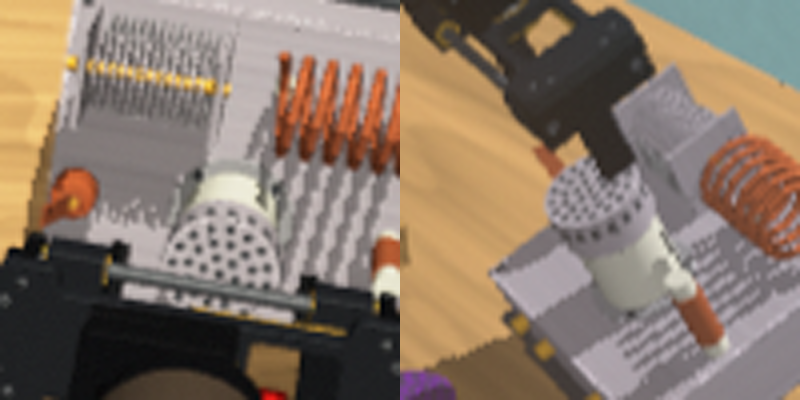

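The gripper stands over the cap, fingers left and right of it, with the coil row clear. I'll correct 6/5 mm, descend and close.

Emit:
{"name": "drive_tool", "arguments": {"steps": [-0.007,-0.001,-0.008,-0.006,0.005,0,1,0,0,0,0,0,0.02,1,0,0,0,0,0,0.02,1,0,0,0,0,0,0.015,1,0,0,0,0,0,0.008,1,0,0,0,0,0,0,1,0,0,0,0,0,0,1]}}

```text
time_s: 3.12
tcp_pos: [0.5353, 0.0257, 0.1728]
ee_rot: [[0.896, -0.138, 0.422], [-0.125, -0.99, -0.058], [0.425, -0.001, -0.905]]
wrist_force: [-0.1, 0.3, -0.3]
gripper_width: 1.001
gripper_force: 0.0
```

```bash
python3 -c "
from h import *
plan(O+.079*ax,RT);deck()"
```

```text
turn [-0.0013 -0.0032  0.0007] shift before [-0.0002  0.0005  0.0012] after [-0.0002  0.0005  0.0012]
deck pos [0.0002 0.0005 0.0802] F tool [-0.23 -0.27  0.22] 1.0007640132812512 0.0 3.1167
```

Emit:
{"name": "drive_tool", "arguments": {"steps": [0,0,0,0,0,0,0.77,0,0,0,0,0,0,0.75,0,0,0,0,0,0,0.73,0,0,0,0,0,0,0.73,0,0,0,0,0,0,0.73]}}

```text
time_s: 3.53
tcp_pos: [0.5357, 0.0262, 0.1728]
ee_rot: [[0.896, -0.138, 0.422], [-0.125, -0.99, -0.057], [0.426, -0.002, -0.905]]
wrist_force: [-0.6, 0.5, -0.0]
gripper_width: 0.758
gripper_force: 0.0
```

```bash
python3 -c "
from h import *
deck()"
```

```text
deck pos [0.0006 0.001  0.0801] F tool [-0.6  -0.41 -0.27] 0.7581107457969399 0.0 3.5333
```

Emit:
{"name": "drive_tool", "arguments": {"steps": [0,0,0,0,0,0,0.6,0,0,0,0,0,0,0.5,0,0,0,0,0,0,0.5]}}

```text
time_s: 3.78
tcp_pos: [0.5357, 0.0261, 0.1726]
ee_rot: [[0.896, -0.138, 0.422], [-0.125, -0.99, -0.057], [0.426, -0.002, -0.905]]
wrist_force: [-2.4, 0.9, 3.3]
gripper_width: 0.704
gripper_force: 30.0
```

```bash
python3 -c "
from h import *
deck()"
```

```text
deck pos [0.0005 0.001  0.0799] F tool [-0.86 -0.58 -3.99] 0.7038052902596859 30.000450734346487 3.7833
```

Emit:
{"name": "drive_tool", "arguments": {"steps": [0,0,0,0,0,-0.005,0.5,0,0,0,0,0,-0.01,0.5,0,0,0,0,0,-0.02,0.5,0,0,0,0,0,-0.03,0.5,0,0,0,0,0,-0.03,0.5,0,0,0,0,0,-0.03,0.5,0,0,0,0,0,0,0.5]}}

```text
time_s: 4.37
tcp_pos: [0.4839, 0.0346, 0.2917]
ee_rot: [[0.892, -0.136, 0.43], [-0.126, -0.991, -0.052], [0.433, -0.008, -0.901]]
wrist_force: [0.3, 0.9, 0.2]
gripper_width: 0.704
gripper_force: 30.0
```

```bash
python3 -c "
from h import *
deck()
for n in('top','side'): cv2.imwrite(f'pics/{n}2.png',r.capture(n))
t=cv2.imread('pics/top2.png'); s=cv2.imread('pics/side2.png')
a=cv2.resize(t[165:265,215:315],(400,400),interpolation=2);b=cv2.resize(s[100:240,195:335],(400,400),interpolation=2);cv2.imwrite('pics/z2.png',np.hstack([a,b]))
plan(np.array([.46,-.30,.15]),RD)"
```

```text
deck pos [0.0032 0.0022 0.21  ] F tool [ 0.24 -0.91 -0.08] 0.7036369322213389 29.99991215060163 4.3667
turn [-0.0036 -0.441   0.0009] shift before [-0.0368  0.3338  0.1324] after [0.0238 0.3334 0.1365]
```

View pics/z2.png

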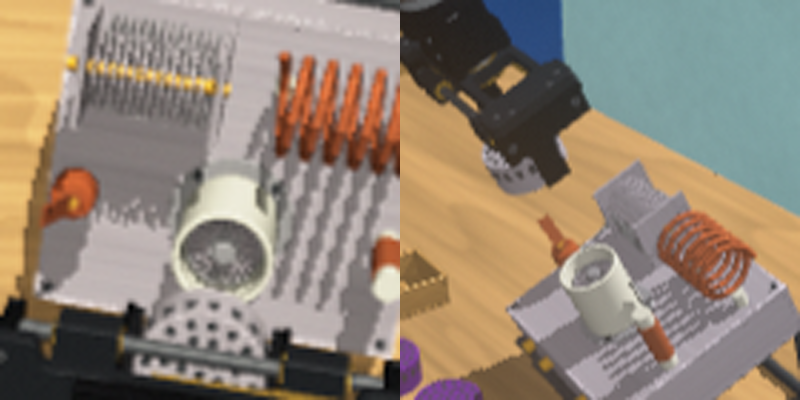

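The cap is held level in the gripper, and the chimney and tube are undisturbed, with the chimney rim around (224,247) in the crop. Now over to the mat.

Emit:
{"name": "drive_tool", "arguments": {"steps": [0,0,0,0,0.02,0,0.5,0,0,0,0,0.035,0,0.5,0,0,0,0,0.035,0,0.5,0,0,0,0,0.035,0,0.5,0,0,0,0,0.035,0,0.5,0,0,0,0,0.035,0,0.5,0,0,0,0,0.035,0,0.5,0,0,0,0,0.035,0,0.5,0,0,0,0,0.035,0,0.5,0,0,0,0,0.025,0,0.5]}}

```text
time_s: 5.3
tcp_pos: [0.4369, -0.2914, 0.2829]
ee_rot: [[0.897, -0.141, 0.418], [-0.128, -0.99, -0.057], [0.422, -0.002, -0.907]]
wrist_force: [0.4, -0.7, -1.1]
gripper_width: 0.699
gripper_force: 30.0
```

Emit:
{"name": "drive_tool", "arguments": {"steps": [-0.001,-0.11,0,0,0,0,0.5,-0.001,-0.11,0,0,0,0,0.5,-0.001,-0.11,0,0,0,0,0.5,-0.001,-0.11,0,0,0,0,0.5,0,0,0,0,0,0.03,0.5,0,0,0,0,0,0.035,0.5,0,0,0,0,0,0.035,0.5,0,0,0,0,0,0.03,0.5,0,0,0,0,0,0,0.5,0,0,0,0,0,0,0.5]}}

```text
time_s: 6.13
tcp_pos: [0.4365, -0.2892, 0.1527]
ee_rot: [[0.99, -0.139, -0.008], [-0.139, -0.99, -0.001], [-0.008, 0.002, -1.0]]
wrist_force: [1.1, -0.3, 0.5]
gripper_width: 0.704
gripper_force: 30.0
```

```bash
python3 -c "
from h import *
deck();plan(np.array([.46,-.30,.027]),RD)
"
```

```text
deck pos [-0.0572 -0.3251  0.0849] F tool [1.18 0.15 0.04] 0.703927203361742 29.99990192230939 6.1333
turn [ 0.0021  0.0075 -0.    ] shift before [0.0257 0.0072 0.1256] after [0.0248 0.0074 0.1257]
```

Emit:
{"name": "drive_tool", "arguments": {"steps": [0.002,0.0075,0,0.025,0.007,0,0.5,0,0,0,0,0,0.03,0.5,0,0,0,0,0,0.035,0.5,0,0,0,0,0,0.03,0.5,0,0,0,0,0,0.02,0.5,0,0,0,0,0,0.006,0.5,0,0,0,0,0,0.003,0.5,0,0,0,0,0,0,0.5,0,0,0,0,0,0,0.5]}}

```text
time_s: 6.88
tcp_pos: [0.4642, -0.3004, 0.0331]
ee_rot: [[0.99, -0.138, 0.01], [-0.138, -0.99, -0.003], [0.011, 0.002, -1.0]]
wrist_force: [-0.2, 0.5, 0.1]
gripper_width: 0.705
gripper_force: 30.0
```

Emit:
{"name": "drive_tool", "arguments": {"steps": [0,-0.009,0,0,0,0.003,0.5,0,0,0,0,0,0.002,0.5,0,0,0,0,0,0.001,0.5,0,0,0,0,0,0,0.5,0,0,0,0,0,0,0.5]}}

```text
time_s: 7.3
tcp_pos: [0.4626, -0.2997, 0.0252]
ee_rot: [[0.99, -0.139, -0.002], [-0.139, -0.99, -0.0], [-0.002, 0.001, -1.0]]
wrist_force: [-0.3, -0.2, 0.5]
gripper_width: 0.705
gripper_force: 30.0
```

Emit:
{"name": "drive_tool", "arguments": {"steps": [0,0,0,0,0,0.001,0.5,0,0,0,0,0,0.001,0.5,0,0,0,0,0,0,0.5,0,0,0,0,0,0,0.5]}}

```text
time_s: 7.63
tcp_pos: [0.4627, -0.2997, 0.0233]
ee_rot: [[0.99, -0.139, -0.002], [-0.139, -0.99, -0.0], [-0.002, 0.001, -1.0]]
wrist_force: [-0.9, 0.7, 3.0]
gripper_width: 0.7
gripper_force: 30.0
```

Emit:
{"name": "drive_tool", "arguments": {"steps": [0,0,0,0,0,0,0.8,0,0,0,0,0,0,1,0,0,0,0,0,0,1,0,0,0,0,0,-0.01,1,0,0,0,0,0,-0.04,1,0,0,0,0,0,-0.04,1,0,0,0,0,0,-0.04,1,0,0,0,0,0,-0.04,1,0,0,0,0,0,-0.04,1,0,0,0,0,0,-0.04,1]}}

```text
time_s: 8.47
tcp_pos: [0.4625, -0.2995, 0.2761]
ee_rot: [[0.99, -0.139, -0.001], [-0.139, -0.99, -0.001], [-0.001, 0.001, -1.0]]
wrist_force: [0.2, -1.1, 0.1]
gripper_width: 1.003
gripper_force: 0.0
```

```bash
python3 -c "
from h import *
t=r.capture('top');s=r.capture('side');cv2.imwrite('pics/top3.png',t);cv2.imwrite('pics/side3.png',s)
a=cv2.resize(t[170:310,360:460],None,fx=4,fy=4,interpolation=2);b=cv2.resize(s[240:380,270:430],None,fx=2.5,fy=4,interpolation=2)[:560];cv2.imwrite('pics/z3.png',np.hstack([a,b]))
# chimney rim in top2: whitish-cream mask
for n in ('top','side'):
    i=t if n=='top' else s; g=i.astype(int); c=(240,290,190,250) if n=='top' else (230,300,185,250)
    cv2.imwrite(f'pics/c_{n}.png',cv2.resize(i[c[2]:c[3],c[0]:c[1]],(400,400),interpolation=2))
cv2.imwrite('pics/c3.png',np.hstack([cv2.imread('pics/c_top.png'),cv2.imread('pics/c_side.png')]))
plan(O+.16*ax,RT);deck()"
```

```text
turn [0.0054 0.4222 0.0026] shift before [-0.011  -0.3332  0.035 ] after [-0.0256 -0.333   0.029 ]
deck pos [ 0.0256 -0.333   0.189 ] F tool [ 0.62  0.44 -0.18] 1.0037627215453984 0.0 8.5667
```

View pics/z3.png

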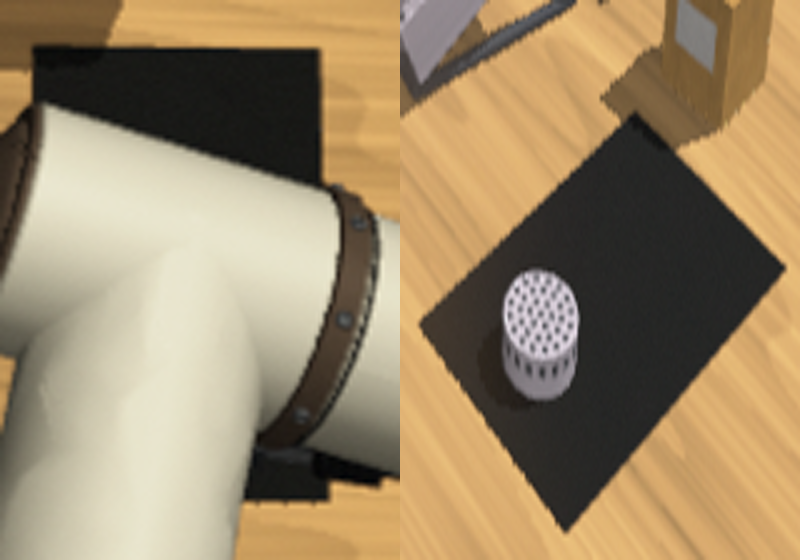

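View pics/c3.png

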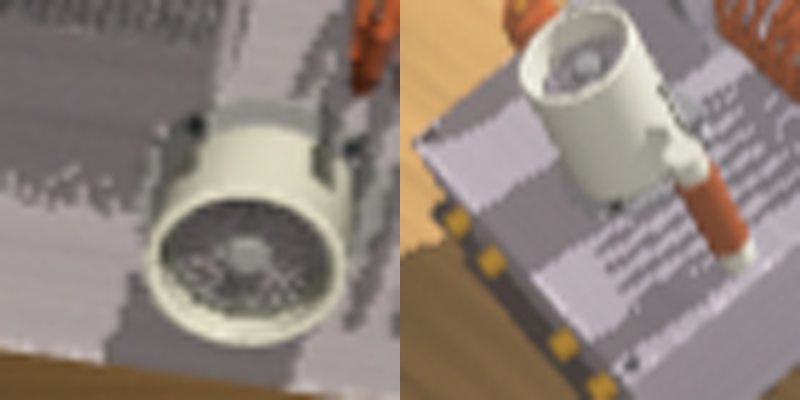

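The cap stands upright on the mat's near-robot end. The chimney rim centre is at about top (270.7,228.7) / side (260.8,193.9), with the tube's stud central inside.

```bash
python3 -c "
from h import *
P,e=two((270.75,228.7),(260.8,193.9)); 
for p in (P,onz('top',270.75,228.7,.1+.065*c25)): d=p-O; print(p,e,[d@RT[:,0],d@yd,d@ax])"
```

```text
[0.53699205 0.02610132 0.15817456] 0.001623907098757459 [np.float64(-0.004488624327993141), np.float64(0.001147837359377263), np.float64(0.06628160893116238)]
[0.53762025 0.02563523 0.15891001] 0.001623907098757459 [np.float64(-0.0035552217032086956), np.float64(0.0007737032236610163), np.float64(0.06665782710664508)]
```

Emit:
{"name": "drive_tool", "arguments": {"steps": [0,0,0,0,-0.03,0,1,0,0,0,0,-0.035,0,1,0,0,0,0,-0.035,0,1,0,0,0,0,-0.035,0,1,0,0,0,0,-0.035,0,1,0,0,0,0,-0.035,0,1,0,0,0,0,-0.035,0,1,0,0,0,0,-0.035,0,1,0,0,0,0,-0.035,0,1,0,0,0,0,-0.02,0,1]}}

```text
time_s: 9.4
tcp_pos: [0.509, 0.0299, 0.2733]
ee_rot: [[0.991, -0.136, -0.001], [-0.136, -0.991, 0.0], [-0.001, -0.0, -1.0]]
wrist_force: [1.0, -1.1, -0.3]
gripper_width: 1.003
gripper_force: 0.0
```

Emit:
{"name": "drive_tool", "arguments": {"steps": [0.001,0.105,0.001,0,0,0,1,0.001,0.105,0.001,0,0,0,1,0.001,0.105,0.001,0,0,0,1,0.001,0.105,0.001,0,0,0,1,0,0,0,-0.025,0,0,1,0,0,0,0,0,0,1,0,0,0,0,0,0,1]}}

```text
time_s: 9.98
tcp_pos: [0.485, 0.0301, 0.2627]
ee_rot: [[0.905, -0.141, 0.402], [-0.13, -0.99, -0.053], [0.406, -0.004, -0.914]]
wrist_force: [-0.1, -0.2, 1.1]
gripper_width: 0.993
gripper_force: 0.0
```

```bash
python3 -c "
from h import *
plan(O+.1*ax,RT);deck()"
```

```text
turn [-0.003   0.0187 -0.003 ] shift before [ 0.009  -0.0019  0.0829] after [ 0.0074 -0.0021  0.083 ]
deck pos [-0.0074 -0.0021  0.183 ] F tool [ 0.43  0.22 -0.98] 0.9929318967515912 0.0 9.9833
```

Emit:
{"name": "drive_tool", "arguments": {"steps": [-0.003,0.019,-0.003,0.005,-0.003,0,1,0,0,0,0,0,0.03,1,0,0,0,0,0,0.03,1,0,0,0,0,0,0,1,0,0,0,0,0,0,1]}}

```text
time_s: 10.4
tcp_pos: [0.5172, 0.0285, 0.2096]
ee_rot: [[0.898, -0.142, 0.417], [-0.128, -0.99, -0.061], [0.421, 0.002, -0.907]]
wrist_force: [0.0, 0.2, -0.2]
gripper_width: 1.002
gripper_force: 0.0
```

```bash
python3 -c "
from h import *
plan(O+.044*ax+.0007*yd-.002*RT[:,0],RT);deck()"
```

```text
turn [ 0.0027  0.0016 -0.0018] shift before [-0.0011 -0.0001  0.0774] after [-0.0012  0.0001  0.0774]
deck pos [-0.0008  0.0008  0.1214] F tool [-0.1  -0.24  0.17] 1.0017166449403574 0.0 10.4
```

Emit:
{"name": "drive_tool", "arguments": {"steps": [0.003,0.002,-0.002,0,0,0.01,1,0,0,0,0,0,0.025,1,0,0,0,0,0,0.025,1,0,0,0,0,0,0.017,1,0,0,0,0,0,0,0.75,0,0,0,0,0,0,0.69,0,0,0,0,0,0,0.67,0,0,0,0,0,0,0.67,0,0,0,0,0,0,0.67]}}

```text
time_s: 11.15
tcp_pos: [0.5474, 0.0241, 0.1578]
ee_rot: [[0.892, -0.139, 0.431], [-0.125, -0.99, -0.062], [0.435, 0.001, -0.9]]
wrist_force: [-1.1, -0.1, 0.2]
gripper_width: 0.723
gripper_force: 0.0
```

```bash
python3 -c "
from h import *
plan(O+.044*ax+.0007*yd-.002*RT[:,0],RT);deck()"
```

```text
turn [ 0.0014 -0.014   0.0003] shift before [-0.0072 -0.0001  0.0173] after [-0.0069 -0.0001  0.0174]
deck pos [0.0049 0.0006 0.0614] F tool [-0.86  0.25 -0.67] 0.723023266245309 0.0 11.15
```

Emit:
{"name": "drive_tool", "arguments": {"steps": [0.001,-0.014,0,-0.007,0,0,0.85,0,0,0,0,0,0.009,0.85,0,0,0,0,0,0.008,0.85,0,0,0,0,0,0,0.69,0,0,0,0,0,0,0.67]}}

```text
time_s: 11.57
tcp_pos: [0.5486, 0.0238, 0.1417]
ee_rot: [[0.901, -0.141, 0.411], [-0.127, -0.99, -0.062], [0.416, 0.004, -0.91]]
wrist_force: [0.7, -0.1, -0.4]
gripper_width: 0.766
gripper_force: 0.0
```

```bash
python3 -c "
from h import *
plan(O+.044*ax+.0007*yd-.002*RT[:,0],RT);deck()"
```

```text
turn [ 0.0041  0.0076 -0.0002] shift before [-0.0012 -0.0002  0.0023] after [-0.0012 -0.0002  0.0023]
deck pos [-0.0008  0.0005  0.0463] F tool [ 0.44 -0.    0.63] 0.7663117803159366 0.0 11.5667
```

Good position; close in small stages.

Emit:
{"name": "drive_tool", "arguments": {"steps": [0.004,0.007,0,0,0,0.001,0.66,0,0,0,0,0,0,0.65,0,0,0,0,0,0,0.64,0,0,0,0,0,0,0.63,0,0,0,0,0,0,0.62,0,0,0,0,0,0,0.61,0,0,0,0,0,0,0.61]}}

```text
time_s: 12.15
tcp_pos: [0.5491, 0.0245, 0.1434]
ee_rot: [[0.899, -0.139, 0.414], [-0.126, -0.99, -0.06], [0.418, 0.002, -0.908]]
wrist_force: [-0.6, 1.2, 1.3]
gripper_width: 0.617
gripper_force: 10.2
```

```bash
python3 -c "
from h import *
deck()"
```

```text
deck pos [0.0003 0.0013 0.0478] F tool [-0.09 -1.09 -1.5 ] 0.6165787229388304 10.219074615664567 12.15
```

Emit:
{"name": "drive_tool", "arguments": {"steps": [0,0,0,0,0,0,0.5,0,0,0,0,0,0,0.4,0,0,0,0,0,0,0.4,0,0,0,0,0,-0.002,0.4,0,0,0,0,0,-0.005,0.4,0,0,0,0,0,-0.008,0.4,0,0,0,0,0,0,0.4]}}

```text
time_s: 12.73
tcp_pos: [0.5426, 0.0254, 0.1573]
ee_rot: [[0.899, -0.141, 0.414], [-0.127, -0.99, -0.06], [0.418, 0.002, -0.908]]
wrist_force: [0.3, 0.7, 0.1]
gripper_width: 0.612
gripper_force: 30.0
```

```bash
python3 -c "
from h import *
plan(O+.14*ax,RT);deck()"
```

```text
turn [ 0.0022  0.0048 -0.001 ] shift before [-0.0006  0.0014 -0.0769] after [-0.0003  0.0012 -0.0769]
deck pos [0.0003 0.0012 0.0631] F tool [ 0.22 -0.69 -0.06] 0.6122627794749811 29.997587574994213 12.7333
```

Emit:
{"name": "drive_tool", "arguments": {"steps": [0.002,0.004,-0.001,0,0,-0.006,0.4,0,0,0,0,0,-0.008,0.4,0,0,0,0,0,-0.008,0.4,0,0,0,0,0,-0.008,0.4,0,0,0,0,0,-0.008,0.4,0,0,0,0,0,-0.008,0.4,0,0,0,0,0,-0.01,0.4,0,0,0,0,0,-0.01,0.4,0,0,0,0,0,-0.02,0.4,0,0,0,0,0,-0.03,0.4]}}

```text
time_s: 13.57
tcp_pos: [0.4929, 0.0304, 0.2596]
ee_rot: [[0.9, -0.141, 0.412], [-0.125, -0.99, -0.064], [0.416, 0.006, -0.909]]
wrist_force: [0.3, 0.1, -1.5]
gripper_width: 0.609
gripper_force: 30.0
```

Emit:
{"name": "drive_tool", "arguments": {"steps": [0,0,0,0,0,-0.03,0.4,0,0,0,0,0,-0.02,0.4,0,0,0,0,0,0,0.4]}}

```text
time_s: 13.82
tcp_pos: [0.4743, 0.0353, 0.3121]
ee_rot: [[0.895, -0.138, 0.425], [-0.126, -0.99, -0.057], [0.429, -0.003, -0.903]]
wrist_force: [0.2, 0.1, -1.1]
gripper_width: 0.615
gripper_force: 30.0
```

```bash
python3 -c "
from h import *
plan(np.array([.59,-.30,.12]),RD);deck()"
```

```text
turn [-0.0031 -0.4432  0.0006] shift before [0.0633 0.3167 0.2417] after [0.1612 0.3159 0.1921]
deck pos [0.0032 0.0015 0.2325] F tool [-0.33 -0.13  1.09] 0.6146450264147605 29.99768957384731 13.8167
```

Emit:
{"name": "drive_tool", "arguments": {"steps": [0,0,0,0,0.02,0,0.4,0,0,0,0,0.035,0,0.4,0,0,0,0,0.035,0,0.4,0,0,0,0,0.035,0,0.4,0,0,0,0,0.035,0,0.4,0,0,0,0,0.035,0,0.4,0,0,0,0,0.035,0,0.4,0,0,0,0,0.035,0,0.4,0,0,0,0,0.03,0,0.4,0,0,0,0,0.02,0,0.4]}}

```text
time_s: 14.65
tcp_pos: [0.4285, -0.2805, 0.3059]
ee_rot: [[0.899, -0.143, 0.414], [-0.129, -0.99, -0.061], [0.418, 0.001, -0.908]]
wrist_force: [0.2, -0.2, -1.0]
gripper_width: 0.611
gripper_force: 30.0
```

Emit:
{"name": "drive_tool", "arguments": {"steps": [-0.001,-0.11,0,0,0,0,0.4,-0.001,-0.11,0,0,0,0,0.4,-0.001,-0.11,0,0,0,0,0.4,-0.001,-0.11,0,0,0,0,0.4,0,0,0,0.03,0,0.02,0.4,0,0,0,0.03,0,0.025,0.4,0,0,0,0.03,0,0.025,0.4,0,0,0,0.03,0,0.025,0.4,0,0,0,0.03,0,0.025,0.4,0,0,0,0,0,0.02,0.4]}}

```text
time_s: 15.48
tcp_pos: [0.5807, -0.3, 0.1611]
ee_rot: [[0.99, -0.14, -0.009], [-0.14, -0.99, -0.005], [-0.008, 0.007, -1.0]]
wrist_force: [-0.5, 0.2, -1.7]
gripper_width: 0.613
gripper_force: 30.0
```

```bash
python3 -c "
from h import *
plan(np.array([.59,-.30,.053]),RD);deck()"
```

```text
turn [ 0.0067  0.0084 -0.0008] shift before [ 0.0101 -0.002   0.108 ] after [ 0.0092 -0.0013  0.1081]
deck pos [ 0.0771 -0.3157  0.0314] F tool [-1.24 -0.08  1.33] 0.6126836469725881 29.99756474026981 15.4833
```

Emit:
{"name": "drive_tool", "arguments": {"steps": [0.006,0.008,-0.001,0.008,0,0.015,0.4,0,0,0,0,0,0.025,0.4,0,0,0,0,0,0.025,0.4,0,0,0,0,0,0.02,0.4,0,0,0,0,0,0.015,0.4,0,0,0,0,0,0,0.4,0,0,0,0,0,0,0.4]}}

```text
time_s: 16.07
tcp_pos: [0.5845, -0.3002, 0.0646]
ee_rot: [[0.99, -0.139, -0.001], [-0.139, -0.99, 0.001], [-0.002, -0.001, -1.0]]
wrist_force: [-0.3, -0.3, -1.1]
gripper_width: 0.612
gripper_force: 30.0
```

```bash
python3 -c "
from h import *
plan(np.array([.59,-.30,.0478]),RD);deck()"
```

```text
turn [-0.0006  0.0016  0.0002] shift before [ 0.0055 -0.001   0.0168] after [ 0.0055 -0.001   0.0168]
deck pos [ 0.0397 -0.3154 -0.0576] F tool [-0.72  0.34  0.89] 0.6120021753049004 29.997800838264084 16.0667
```

Emit:
{"name": "drive_tool", "arguments": {"steps": [0,0.001,0,0,0,0.006,0.4,0,0,0,0,0,0.005,0.4,0,0,0,0,0,0.003,0.4,0,0,0,0,0,0.001,0.4,0,0,0,0,0,0.001,0.4,0,0,0,0,0,0,0.4,0,0,0,0,0,0,0.4]}}

```text
time_s: 16.65
tcp_pos: [0.5862, -0.2995, 0.0512]
ee_rot: [[0.99, -0.138, 0.005], [-0.138, -0.99, 0.001], [0.005, -0.001, -1.0]]
wrist_force: [0.2, 0.1, -1.3]
gripper_width: 0.611
gripper_force: 30.0
```

Emit:
{"name": "drive_tool", "arguments": {"steps": [0,-0.004,0,0,0,0.001,0.4,0,0,0,0,0,0.001,0.4,0,0,0,0,0,0.001,0.4,0,0,0,0,0,0,0.4,0,0,0,0,0,0,0.4]}}

```text
time_s: 17.07
tcp_pos: [0.5859, -0.2994, 0.0477]
ee_rot: [[0.99, -0.138, 0.0], [-0.138, -0.99, 0.001], [0.0, -0.001, -1.0]]
wrist_force: [0.4, 0.4, -2.2]
gripper_width: 0.611
gripper_force: 30.0
```

Emit:
{"name": "drive_tool", "arguments": {"steps": [0,0,0,0,0,0.001,0.4,0,0,0,0,0,0.001,0.4,0,0,0,0,0,0,0.4,0,0,0,0,0,0,0.4]}}

```text
time_s: 17.4
tcp_pos: [0.5859, -0.2994, 0.0457]
ee_rot: [[0.99, -0.138, 0.0], [-0.138, -0.99, 0.001], [0.0, -0.001, -1.0]]
wrist_force: [0.2, 0.3, -1.3]
gripper_width: 0.612
gripper_force: 30.0
```

Emit:
{"name": "drive_tool", "arguments": {"steps": [0,0,0,0,0,0.001,0.4,0,0,0,0,0,0.001,0.4,0,0,0,0,0,0,0.4,0,0,0,0,0,0,0.4]}}

```text
time_s: 17.73
tcp_pos: [0.5863, -0.2995, 0.0452]
ee_rot: [[0.991, -0.137, 0.001], [-0.137, -0.991, 0.001], [0.001, -0.001, -1.0]]
wrist_force: [-0.2, 2.2, 5.8]
gripper_width: 0.615
gripper_force: 30.0
```

Contact. Release and rise.

Emit:
{"name": "drive_tool", "arguments": {"steps": [0,0,0,0,0,-0.001,0.62,0,0,0,0,0,0,0.7,0,0,0,0,0,0,0.85,0,0,0,0,0,0,1,0,0,0,0,0,-0.01,1,0,0,0,0,0,-0.025,1,0,0,0,0,0,-0.035,1,0,0,0,0,0,-0.04,1,0,0,0,0,0,-0.04,1,0,0,0,0,0,-0.04,1]}}

```text
time_s: 18.57
tcp_pos: [0.5856, -0.2997, 0.2376]
ee_rot: [[0.99, -0.138, 0.001], [-0.138, -0.99, 0.001], [0.001, -0.001, -1.0]]
wrist_force: [0.8, -0.3, 0.6]
gripper_width: 0.993
gripper_force: 0.0
```

Emit:
{"name": "drive_tool", "arguments": {"steps": [0,0,0,0,0,-0.03,1,0,0,0,-0.03,-0.025,-0.01,1,0,0,0,-0.03,-0.025,-0.01,1,0,0,0,-0.03,-0.025,0,1,0,0,0,0,-0.03,0,1,0,0,0,0,0,0,1]}}

```text
time_s: 19.07
tcp_pos: [0.5101, -0.1802, 0.287]
ee_rot: [[0.991, -0.134, 0.004], [-0.134, -0.991, 0.002], [0.003, -0.003, -1.0]]
wrist_force: [0.1, 0.6, 0.8]
gripper_width: 0.996
gripper_force: 0.0
```

```bash
python3 -c "
from h import *
t=r.capture('top');s=r.capture('side');cv2.imwrite('pics/top4.png',t);cv2.imwrite('pics/side4.png',s)
a=cv2.resize(t[190:250,240:290],(250,300),interpolation=2);b=cv2.resize(s[185:260,230:305],(300,300),interpolation=2);c=cv2.resize(s[240:380,270:430],(250,300),interpolation=2);cv2.imwrite('pics/z4.png',np.hstack([a,b,c]))
plan(O+.16*ax,RT);deck()"
```

```text
turn [-0.0021  0.434   0.003 ] shift before [-0.0384 -0.2092  0.0414] after [-0.0528 -0.2091  0.0209]
deck pos [ 0.0528 -0.2091  0.1809] F tool [0.27 0.34 0.94] 1.003954075815519 0.0 19.1667
```

View pics/z4.png

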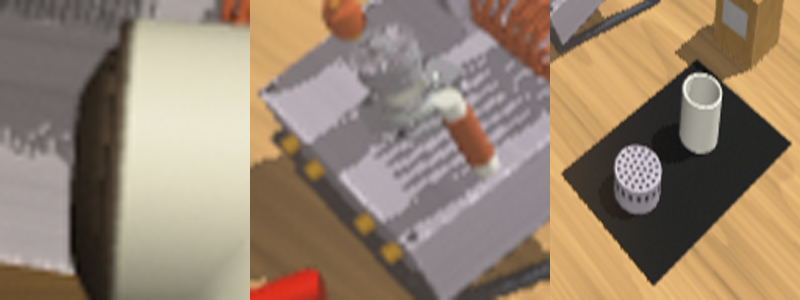

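Chimney and cap both stand on the mat, and the tube is still seated in its socket. Touchdown heights and rim measurement agree that the deck origin lies about 5 mm nearer, so I'm correcting that.

```bash
echo 'O=O-.0055*h_+.0008*yd' >> h.py; python3 -c "
from h import *
plan(O+.16*ax,RT);deck()"
```

```text
turn [-0.0021  0.434   0.003 ] shift before [-0.0439 -0.21    0.0414] after [-0.0578 -0.2099  0.0185]
deck pos [ 0.0578 -0.2099  0.1785] F tool [0.27 0.34 0.94] 1.003954075815519 0.0 19.1667
```

Emit:
{"name": "drive_tool", "arguments": {"steps": [0,0,0,-0.002,-0.025,0,1,0,0,0,-0.006,-0.035,0,1,0,0,0,-0.006,-0.035,0,1,0,0,0,-0.006,-0.035,0,1,0,0,0,-0.006,-0.035,0,1,0,0,0,-0.006,-0.03,0,1,0,0.108,0.001,-0.005,-0.014,0,1,0,0.108,0.001,0,0,0,1,0,0.108,0.001,0,0,0,1,0,0.108,0.001,0,0,0,1]}}

```text
time_s: 20.0
tcp_pos: [0.5046, 0.0298, 0.2866]
ee_rot: [[0.896, -0.141, 0.421], [-0.129, -0.99, -0.055], [0.425, -0.005, -0.905]]
wrist_force: [1.0, -1.3, 1.3]
gripper_width: 0.999
gripper_force: 0.0
```

Emit:
{"name": "drive_tool", "arguments": {"steps": [0,0,0,0,0,0,1,0,0,0,0,0,0,1]}}

```text
time_s: 20.17
tcp_pos: [0.5013, 0.0272, 0.2835]
ee_rot: [[0.9, -0.142, 0.411], [-0.129, -0.99, -0.06], [0.415, 0.001, -0.91]]
wrist_force: [1.3, 0.6, 1.0]
gripper_width: 0.997
gripper_force: 0.0
```

```bash
python3 -c "
from h import *
plan(O+.1*ax,RT);deck()"
```

```text
turn [ 0.0019  0.0079 -0.002 ] shift before [-0.0206 -0.0037  0.0927] after [-0.0213 -0.0036  0.0926]
deck pos [ 0.0213 -0.0036  0.1926] F tool [ 1.54 -0.82 -0.41] 0.9973698611429473 0.0 20.1667
```

Emit:
{"name": "drive_tool", "arguments": {"steps": [0.002,0.008,-0.002,-0.021,-0.004,0,1,0,0,0,0,0,0.025,1,0,0,0,0,0,0.025,1,0,0,0,0,0,0.025,1,0,0,0,0,0,0.015,1,0,0,0,0,0,0,0.8,0,0,0,0,0,0,0.7]}}

```text
time_s: 20.75
tcp_pos: [0.5254, 0.0298, 0.1957]
ee_rot: [[0.895, -0.142, 0.423], [-0.129, -0.99, -0.058], [0.427, -0.003, -0.904]]
wrist_force: [0.1, -0.1, -0.5]
gripper_width: 0.922
gripper_force: 0.0
```

```bash
python3 -c "
from h import *
plan(O+.045*ax,RT);deck()"
```

```text
turn [-0.0015 -0.0045 -0.0033] shift before [-0.0057  0.0025  0.058 ] after [-0.0054  0.0024  0.058 ]
deck pos [0.0054 0.0024 0.103 ] F tool [-0.06  0.11  0.49] 0.9216921129244202 0.0 20.75
```

Emit:
{"name": "drive_tool", "arguments": {"steps": [-0.001,-0.004,-0.003,-0.005,0.002,0,0.8,0,0,0,0,0,0.015,0.8,0,0,0,0,0,0.015,0.8,0,0,0,0,0,0.015,0.8,0,0,0,0,0,0.01,0.8,0,0,0,0,0,0.002,0.65,0,0,0,0,0,0,0.6,0,0,0,0,0,0,0.55]}}

```text
time_s: 21.42
tcp_pos: [0.5433, 0.026, 0.1479]
ee_rot: [[0.897, -0.139, 0.42], [-0.126, -0.99, -0.058], [0.424, -0.001, -0.906]]
wrist_force: [-0.2, -0.0, -0.2]
gripper_width: 0.651
gripper_force: 0.0
```

```bash
python3 -c "
from h import *
plan(O+.045*ax,RT);deck()"
```

```text
turn [-0.0007 -0.0017  0.0003] shift before [-0.0018  0.0011  0.007 ] after [-0.0018  0.0011  0.007 ]
deck pos [0.0018 0.0011 0.052 ] F tool [-0.22  0.05  0.13] 0.6509960610955307 0.0 21.4167
```

Emit:
{"name": "drive_tool", "arguments": {"steps": [0,-0.002,0,-0.002,0.0008,0.003,0.6,0,0,0,0,0,0.003,0.56,0,0,0,0,0,0,0.53,0,0,0,0,0,0,0.51,0,0,0,0,0,0,0.49,0,0,0,0,0,0,0.48,0,0,0,0,0,0,0.48]}}

```text
time_s: 22.0
tcp_pos: [0.5433, 0.0258, 0.1427]
ee_rot: [[0.901, -0.138, 0.412], [-0.125, -0.99, -0.059], [0.416, 0.002, -0.909]]
wrist_force: [-0.3, 1.0, 0.5]
gripper_width: 0.489
gripper_force: 0.4
```

```bash
python3 -c "
from h import *
plan(O+.045*ax,RT);deck()"
```

```text
turn [0.0016 0.0073 0.002 ] shift before [0.0004 0.0009 0.0023] after [0.0004 0.0009 0.0023]
deck pos [-0.0004  0.0009  0.0473] F tool [-0.2  -0.9  -0.62] 0.4890147549203789 0.4397725366288796 22.0
```

Emit:
{"name": "drive_tool", "arguments": {"steps": [0.001,0.007,0,0,-0.0005,0,0.48,0,0,0,0,0,0,0.475,0,0,0,0,0,0,0.47,0,0,0,0,0,0,0.465,0,0,0,0,0,0,0.46,0,0,0,0,0,0,0.46]}}

```text
time_s: 22.5
tcp_pos: [0.5436, 0.0264, 0.1447]
ee_rot: [[0.899, -0.139, 0.416], [-0.125, -0.99, -0.061], [0.42, 0.003, -0.907]]
wrist_force: [-0.9, 1.0, 1.2]
gripper_width: 0.467
gripper_force: 19.6
```

```bash
python3 -c "
from h import *
plan(O+.045*ax,RT);deck()"
```

```text
turn [0.0023 0.0028 0.0017] shift before [-0.0007  0.0016  0.004 ] after [-0.0007  0.0016  0.0039]
deck pos [0.0007 0.0016 0.0489] F tool [-0.44 -0.83 -1.57] 0.4668493398418551 19.612061362713575 22.5
```

Emit:
{"name": "drive_tool", "arguments": {"steps": [0,0,0,0,0,0,0.4,0,0,0,0,0,0,0.3,0,0,0,0,0,0,0.3,0,0,0,0,0,-0.002,0.3,0,0,0,0,0,-0.004,0.3,0,0,0,0,0,-0.005,0.3,0,0,0,0,0,-0.006,0.3,0,0,0,0,0,-0.006,0.3,0,0,0,0,0,-0.006,0.3,0,0,0,0,0,-0.008,0.3]}}

```text
time_s: 23.33
tcp_pos: [0.5272, 0.0282, 0.1771]
ee_rot: [[0.9, -0.14, 0.413], [-0.125, -0.99, -0.062], [0.417, 0.004, -0.909]]
wrist_force: [-0.0, -0.3, -0.5]
gripper_width: 0.459
gripper_force: 30.0
```

Emit:
{"name": "drive_tool", "arguments": {"steps": [0,0,0,0,0,-0.015,0.3,0,0,0,0,0,-0.025,0.3,0,0,0,0,0,-0.03,0.3,0,0,0,0,0,-0.03,0.3,0,0,0,0,0,-0.03,0.3,0,0,0,0,0,0,0.3,0,0,0,0,0,0,0.3]}}

```text
time_s: 23.92
tcp_pos: [0.4738, 0.0369, 0.2972]
ee_rot: [[0.898, -0.138, 0.417], [-0.125, -0.99, -0.059], [0.421, 0.001, -0.907]]
wrist_force: [0.5, -0.6, -1.7]
gripper_width: 0.463
gripper_force: 30.0
```

```bash
python3 -c "
from h import *
c=CAR.copy(); c[2]=.16
plan(c,RD);deck()"
```

```text
turn [ 4.00e-04 -4.35e-01  8.00e-04] shift before [-0.068  -0.2758  0.1196] after [-0.0115 -0.2757  0.1372]
deck pos [0.0012 0.0022 0.2171] F tool [-0.2   0.5   1.81] 0.46256837955052316 29.99977375846356 23.9167
```

Emit:
{"name": "drive_tool", "arguments": {"steps": [0,0,0,0,-0.02,0,0.3,0,0,0,0,-0.035,0,0.3,0,0,0,0,-0.035,0,0.3,0,0,0,0,-0.035,0,0.3,0,0,0,0,-0.035,0,0.3,0,0,0,0,-0.035,0,0.3,0,0,0,0,-0.035,0,0.3,0,0,0,0,-0.03,0,0.3,0,0,0,0,-0.015,0,0.3]}}

```text
time_s: 24.67
tcp_pos: [0.5126, 0.3115, 0.292]
ee_rot: [[0.9, -0.137, 0.413], [-0.122, -0.991, -0.064], [0.418, 0.007, -0.909]]
wrist_force: [0.6, -0.1, -1.2]
gripper_width: 0.461
gripper_force: 30.0
```

Emit:
{"name": "drive_tool", "arguments": {"steps": [0,-0.108,0,0,0,0,0.3,0,-0.108,0,0,0,0,0.3,0,-0.108,0,0,0,0,0.3,0,-0.108,0,0,0,0,0.3,0,0,0,0,0,0.03,0.3,0,0,0,0,0,0.035,0.3,0,0,0,0,0,0.035,0.3,0,0,0,0,0,0.025,0.3,0,0,0,0,0,0,0.3,0,0,0,0,0,0,0.3]}}

```text
time_s: 25.5
tcp_pos: [0.5119, 0.307, 0.1679]
ee_rot: [[0.99, -0.14, -0.003], [-0.14, -0.99, -0.008], [-0.002, 0.008, -1.0]]
wrist_force: [1.4, 0.7, -0.1]
gripper_width: 0.46
gripper_force: 30.0
```

```bash
python3 -c "
from h import *
c=CAR.copy(); c[2]=.061
plan(c,RD);deck()
t=r.capture('top');s=r.capture('side')
a=cv2.resize(t[200:280,110:190],(400,400),interpolation=2);b=cv2.resize(s[130:230,150:250],(400,400),interpolation=2);cv2.imwrite('pics/z5.png',np.hstack([a,b]))"
```

```text
turn [ 0.0082  0.002  -0.0004] shift before [-0.0114 -0.0038  0.1069] after [-0.0116 -0.003   0.1069]
deck pos [-0.0533  0.275   0.0998] F tool [ 1.13 -0.92  0.6 ] 0.45963149652996826 30.000031334348023 25.5
```

View pics/z5.png

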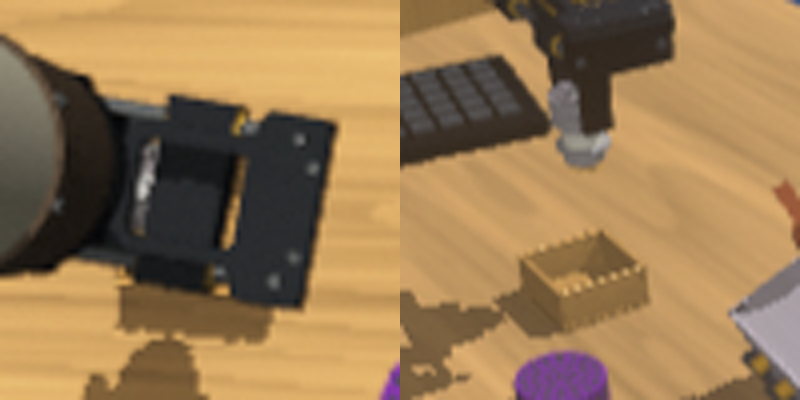

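The tube hangs upright above the carton, whose rim centre in the side view is about (196,195.7).

```bash
python3 -c "
from h import *
print(onz('side',196,195.7,.034))"
```

```text
[0.50447159 0.31102505 0.034     ]
```

Emit:
{"name": "drive_tool", "arguments": {"steps": [0.008,0.002,0,-0.011,-0.003,0,0.3,0,0,0,0,0,0.02,0.3,0,0,0,0,0,0.025,0.3,0,0,0,0,0,0,0.3,0,0,0,0,0,0,0.3]}}

```text
time_s: 26.02
tcp_pos: [0.5018, 0.3133, 0.126]
ee_rot: [[0.99, -0.138, 0.004], [-0.138, -0.99, 0.004], [0.003, -0.005, -1.0]]
wrist_force: [0.8, -0.5, -0.3]
gripper_width: 0.464
gripper_force: 30.0
```

```bash
python3 -c "
from h import *
c=CAR.copy(); c[2]=.061
plan(c,RD)"
```

```text
turn [-0.0047 -0.0034  0.0011] shift before [-0.0009  0.0022  0.065 ] after [-0.0007  0.0019  0.065 ]
```

Emit:
{"name": "drive_tool", "arguments": {"steps": [-0.004,-0.003,0,0,0.002,0.015,0.3,0,0,0,0,0,0.015,0.3,0,0,0,0,0,0.015,0.3,0,0,0,0,0,0.01,0.3,0,0,0,0,0,0.005,0.3,0,0,0,0,0,0,0.3,0,0,0,0,0,0,0.3]}}

```text
time_s: 26.6
tcp_pos: [0.5026, 0.3119, 0.0663]
ee_rot: [[0.99, -0.138, 0.002], [-0.138, -0.99, 0.002], [0.002, -0.002, -1.0]]
wrist_force: [0.0, -0.2, -1.2]
gripper_width: 0.465
gripper_force: 30.0
```

Emit:
{"name": "drive_tool", "arguments": {"steps": [0,0,0,0,0,0.003,0.3,0,0,0,0,0,0.002,0.3,0,0,0,0,0,0.001,0.3,0,0,0,0,0,0,0.3,0,0,0,0,0,0,0.3]}}

```text
time_s: 27.02
tcp_pos: [0.5026, 0.3118, 0.0607]
ee_rot: [[0.99, -0.138, 0.002], [-0.138, -0.99, 0.002], [0.002, -0.002, -1.0]]
wrist_force: [-1.2, -0.3, 5.7]
gripper_width: 0.465
gripper_force: 30.0
```

Emit:
{"name": "drive_tool", "arguments": {"steps": [0,0,0,0,0,0.001,0.3,0,0,0,0,0,0,0.3,0,0,0,0,0,0,0.3]}}

```text
time_s: 27.27
tcp_pos: [0.5027, 0.3118, 0.0606]
ee_rot: [[0.99, -0.138, 0.003], [-0.138, -0.99, 0.002], [0.002, -0.002, -1.0]]
wrist_force: [-2.5, -1.8, 10.6]
gripper_width: 0.464
gripper_force: 30.0
```

Emit:
{"name": "drive_tool", "arguments": {"steps": [0,0,0,0,0,-0.002,0.3,0,0,0,0,0,0,0.49,0,0,0,0,0,0,0.55,0,0,0,0,0,0,0.65,0,0,0,0,0,0,0.75,0,0,0,0,0,-0.01,0.75,0,0,0,0,0,-0.03,0.8,0,0,0,0,0,-0.04,0.8,0,0,0,0,0,-0.04,0.8,0,0,0,0,0,-0.04,0.8]}}

```text
time_s: 28.1
tcp_pos: [0.5017, 0.3109, 0.2227]
ee_rot: [[0.99, -0.139, 0.001], [-0.139, -0.99, 0.001], [0.001, -0.001, -1.0]]
wrist_force: [0.8, 0.7, 0.1]
gripper_width: 0.796
gripper_force: 0.0
```

Emit:
{"name": "drive_tool", "arguments": {"steps": [0,0,0,0,0,-0.03,0.8,0,0,0,-0.03,-0.025,0,0.8,0,0,0,-0.03,-0.025,0,0.8,0,0,0,-0.03,-0.025,0,0.8,0,0,0,-0.02,-0.02,0,0.8,0,0,0,0,0,0,0.8,0,0,0,0,0,0,0.8]}}

```text
time_s: 28.68
tcp_pos: [0.4051, 0.4215, 0.2509]
ee_rot: [[0.991, -0.136, 0.001], [-0.136, -0.991, 0.001], [0.001, -0.001, -1.0]]
wrist_force: [-0.1, -0.6, 0.3]
gripper_width: 0.8
gripper_force: 0.0
```

```bash
python3 -c "
from h import *
t=r.capture('top');s=r.capture('side')
a=cv2.resize(t[200:280,110:190],(250,300),interpolation=2);b=cv2.resize(s[160:220,160:230],(300,300),interpolation=2);c=cv2.resize(s[240:380,270:430],(250,300),interpolation=2);cv2.imwrite('pics/z6.png',np.hstack([a,b,c]))
# change check on mat: chimney/cap pixels vs last view
o=cv2.imread('pics/side4.png'); print('mat diff',np.abs(s[240:380,270:430].astype(int)-o[240:380,270:430]).mean())
# tube uprightness: bright blob in the carton
g=cv2.cvtColor(s,cv2.COLOR_BGR2HSV)[160:220,160:230]; m=((g[...,1]<60)&(g[...,2]>70)).astype(np.uint8)
c=max(cv2.findContours(m,0,2)[0],key=cv2.contourArea); x,y,w,h=cv2.boundingRect(c); print('tube blob',x+160,y+160,w,h)
for z in(.04,.07): print(z,proj('side',np.array([*CAR[:2],z])))"
```

```text
mat diff 10.716071428571428
tube blob 187 184 15 18
0.04 [194.6597205 194.2993395]
0.07 [193.6500328  185.53409495]
```

```bash
python3 -c "
from h import *
for s in (cv2.imread('pics/side4.png'),r.capture('side')):
    g=cv2.cvtColor(s,cv2.COLOR_BGR2HSV); m=((g[...,1]<60)&(g[...,2]>100)).astype(np.uint8); m[:262]=0;m[:,:285]=0;m[:,420:]=0
    m=cv2.morphologyEx(m,3,np.ones((3,3)))
    print([cv2.boundingRect(c) for c in cv2.findContours(m,0,2)[0] if cv2.contourArea(c)>40], s[240:380,270:430].mean((0,1)))
print(r.sense()['time_s'])"
```

```text
[(311, 308, 31, 32), (353, 274, 27, 38)] [ 90.21705357 126.19026786 153.8396875 ]
[(311, 308, 31, 31), (353, 274, 27, 38)] [ 81.93772321 115.04491071 141.12263393]
28.8333
```

Cap and chimney have not moved (only the lighting differs), and the tube blob is upright and centred in the carton. Handing in.

```bash
python3 -c "
from station import r
print(r.finish_job())"
```

```text
the job is handed in; nothing more can be done
None
```

The job is handed in with no verdict shown: by the last camera check, the cap and chimney stand on the mat and the tube stands upright in the carton, at 28.8 s of the 72 s allowed.

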